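# Clamp the damper can with the ball-knob vice

## Robot

A 7-joint arm with a two-finger parallel gripper is mounted at the origin on the work surface. World frame = base frame: x ahead of the robot, y to its left, z up, the work surface at z = 0. Lengths are in m, angles in rad, forces in N, time in s.
With the tool pointing down it reaches from about 0.4 to 0.85 m from the base axis. Payload 10.4 kg.
Tool frame: the origin (TCP) lies at the very end of the fingers, on their centre line; the grasp point (between the pads) lies 19 mm behind it; x points along the fingers, z is the direction in which the jaws open and shut, and the axes are right-handed (so a half turn about x gives the same grasp; the last joint's range is limited). The gripper opens to 85 mm and grips with 20 to 120 N. Pads are 22 mm wide; open, the fingers measure 114 mm over their backs; the gripper's body (76 mm by 85 mm) begins 54 mm behind the grasp point. The pads swing forward as they close: fully open they stand 13 mm farther back than shut.
Start: joints at [-1.145, 0.332, -0.065, 1.46, 0.022, 1.35, -0.088], TCP at [0.271, 0.563, 0.231] pointing down, gripper open.
Joint ranges: [-2.6, 2.6], [-0.5, 2.12], [-1.47, 1.34], [0.16, 2.42], [-1.27, 4.41], [0.06, 2.06], [-2.6, 2.6]. Speed limits (rad/s): [2.22, 2.22, 2.79, 2.79, 3.14, 3.14, 3.14].

## Interface

Orientations are given as a unit quaternion [x, y, z, w].
In Python, from workcell import telemetry, viewer, manip, spot_in, mark_of gives the robot as it stands. The module is installed in compiled form; this text tells all that it offers.
- The arm moves only by the shell command python3 -m crank 'ROWS' [FORCE]. ROWS is JSON, a list of rows, each a list of 3 entries, a list of its own where there are three numbers: the closure, from 0 (fully open) to 1 (shut), then the shift along the world's x, y, z in cm, then the turn, a rotation vector about the world's x, y, z in rad. A call has 1 to 12 rows; each row shifts and turns the commanded pose from where the row before left it; what a row does not reach is not made up. A row lasts 1/12 s, in which the tool goes at most 41.7 mm and 7.16 degrees, less where a joint would pass 70% of its speed; a pose out of reach is approached as far as the arm can. A call with a gripper value outside its range is refused whole. The fingers move at their own pace and stop on an object; FORCE is the grip in N (left out, the last holds). Time passes only in rows, so rows that do not move let the fingers close. It gives the time, the measured TCP pose, the force and the opening at its end, in the units of the state.
- telemetry.get_obs(): the state, without advancing time (a new reading comes with each control period).
- viewer.camera(name): name is "scene" or "side" or "wrist"; returns a dict with "frame" (384x512x3 uint8, red, green, blue), "intrinsics" (3x3 intrinsics, pixels), "cam_to_world" (4x4, takes a point from camera to world coordinates). Camera axes: x right, y up, looking along -z (the intrinsics and any distortion apply to the point x, -y, -z); pixel columns grow to the right and rows downward; lengths in m; the calibration is good to about 2 mm. A picture is of the moment at which its call begins. There is no depth.
- manip.hand_in(): hands the job in, once; it reports no verdict.
Trained networks look in a picture, given as the dict that the camera call returned (one of the last four; its "shot" number tells which), for a name from the list of things; names that differ only in an ending like _2 or _b are one class to them, and where a whole thing is asked for, a point or a joint stands for the part that bears it (a point fixed in the world has none). Each returns a list of dicts, best first, with "conf" (0 to 1); they miss things now and then, are a little off and sometimes report something else, mostly with a low value. They report only what shows in the picture. A call takes as long as a camera call. They do not tell look-alikes from the thing itself.
- spot_in(thing, picture): "location" ([x, y, z] in m, in the coordinates of the camera as it stood for that picture, good to about 4 mm: the middle of the surface that is visible of it).
- mark_of(thing, picture): "location" ([x, y, z] in m, in the coordinates of the camera as it stood for that picture, good to about 4 mm: a listed point, or the origin of a listed thing).
The state is a dict: "clock": time; "joint_pos": joint angles; "joint_velocities": joint speeds; "tau": joint torques, N m; "position": TCP position; "ee_rot": TCP orientation; "ft_force": force on the tool from outside, world axes, zero at the start; "torque": the same for the moment, N m; "grip_width": opening from 0.0 (shut) to 1.0 (fully open).
Only numpy, scipy, OpenCV 4.12 (cv2) and the standard library are available. Lean on these libraries where they do the work, as an engineer would, in place of code of your own. Each camera call takes 0.05 s, during which the arm holds its last target. There are 200 camera calls.

## Task

Stand the small aluminium damper can upright on the bed of the bench clamp, between its two jaws, and let go of it. Then turn the clamp's smooth ball knob clockwise until the moving jaw has pushed the can home into the V jaw and holds it snugly, but gently: the can has a thin wall that must not be crushed. Let go of the knob, and leave the other things on the bench where they are.

Things in the scene. Friction and masses are not known exactly. Their poses are not given: they have to be found in the camera images.
- can: Damper can: closed aluminium cylinder with a dark band near the top, 34 mm in diameter, 64 mm tall, 0.1 to 0.2 kg, with a steel stub (10 mm wide, 6 mm tall) on top; loose, standing on the bench. Origin at the cylinder's centre, 32 mm above its foot; z runs up its axis. Thin-walled: the jaw crushes it with more than 20 N. Snug: over 3 N left after letting go; aim at about 10 N while turning.
- clamp: Low steel bench clamp, bolted down: bed from x -135 to +65 mm, 90 mm wide, top 20 mm above the bench. Origin on the bench, on the centre line. Its x axis is the direction in which the moving jaw closes, from the grey gear housing (x -133 to -77 mm, 66 mm wide, top 60 mm above the bench) to the fixed V jaw: 30 mm tall above the bed, 46 mm wide, V faces at 60 degrees to x, open to -x.
- jaw: Moving jaw: flat face plate, sprung (8 N per mm), 44 mm wide, top 29 mm above the bed; with its backing 20 mm thick. Origin: middle of its pressing face, 15 mm above the bed, at first 32 to 41 mm on the -x side of the clamp's origin. The V jaw's place is set anew each time and not measured: a can seated in it has its axis within 8 mm either side of the clamp's origin, on the centre line.
- knob_center (a point): Centre of the smooth black ball knob, 44 mm in diameter, on a vertical spindle 14 mm thick over the gear housing, at x -105 mm of the clamp's frame, 100 mm above the bench, 40 mm above the housing. Slippery (friction about 0.35): it is held only when the finger pads reach across its widest part, at this height; 40 to 60 N of grip will do. Stroke up to 2.3 rad: one to three grasps.
- spindle_foot (a point): Spindle at the housing top, 40 mm below the ball's centre. Clockwise from above drives the jaw along +x, 15 mm per radian. A friction brake of 0.075 N m acts either way, so the knob stays where it is left and holds about 5 N of clamping by itself. Each newton of clamping adds 0.015 N m: 10 N reads 0.15 N m at the hand, 0.075 more while turning on, 0.075 less when eased back.
- cup: Bystander: steel bearing cup, a plain ring 48 mm across, 22 mm tall, loose on the bench. Origin at the centre of its underside. Not to be disturbed.
- jar: Bystander: closed white plastic jar, 44 mm across, 75 mm tall, loose on the bench. Origin at the centre of its underside. Not to be disturbed.
- driver: Bystander: screwdriver with a black handle lying loose on the bench along its own x axis. Not to be disturbed.
Not all that is in view belongs to the job. Of the things like the clamp, leave any that is turquoise; of the rest the smaller one is meant.

How it is judged:
On the way, in this order (a step that is already met when the one before it is completed fails the run):
1. the can stands upright on the clamp's bed between the jaws, released and not yet clamped (angle between can's own z axis and vertical below 0.06 rad and z of can in the frame of clamp between 0.049 and 0.055 m and y of can in the frame of clamp between -0.012 and 0.012 m and x of can in the frame of clamp below 0.012 m and x of can in the frame of jaw above 0.014 m and contact force between the fingers and can below 0.2 N and contact force between jaw and can below 1 N), for 0.2 s.
2. the jaw, driven by the knob, presses the can into the V (contact force between jaw and can above 3 N and contact force between the fingers and can below 0.2 N), for 0.2 s.
At the end, for the whole second after the job is handed in: The can stands upright (within 0.06 rad) on the bed (within 3 mm), seated in the V (its axis within 2.5 mm of the clamp's centre line and within 12 mm of its origin lengthwise), at rest, and the moving jaw holds it with more than 3 N, with everything released (contact force between jaw and can above 3 N and angle between can's own z axis and vertical below 0.06 rad and z of can in the frame of clamp between 0.049 and 0.055 m and y of can in the frame of clamp between -0.0025 and 0.0025 m and x of can in the frame of clamp between -0.012 and 0.012 m and linear speed of can below 0.01 m/s); the robot touches nothing.
It fails at once if the can is pressed by the moving jaw with more than 20 N (crushed) (contact force between jaw and can above 20 N).
It fails at once if the bearing cup, the white jar or the screwdriver is disturbed (moved more than 20 mm) (distance of any of cup, jar, driver from where it was at the start of the episode above 0.02 m).
It also fails if it takes over 64 s, if anything falls off the work surface, if the arm or the gripper's body presses on something with over 40 N, if the wrist force passes 120 N, or if a joint passes its speed limit or range.

## Working session

There is one attempt and no reset: what is moved stays moved. The work goes in short steps, Python scripts to look and compute and a shell command to move; the robot and the scene stay as the last step left them, time stands still between calls to the robot, and variables do not carry over. Pictures are saved under pics/ and viewed, about 8 in all and at most 12, crops included, and the job is handed in when it is done.

```bash
mkdir -p pics; cat > h.py <<'E'
import numpy as np,cv2
from workcell import telemetry, viewer, manip, spot_in, mark_of
def w(p,l): return (p["cam_to_world"]@np.r_[l,1])[:3]
def save(p,n): cv2.imwrite(f"pics/{n}.png",cv2.cvtColor(p["frame"],cv2.COLOR_RGB2BGR))
def pix(p,x):
    c=np.linalg.inv(p["cam_to_world"])@np.r_[x,1]; q=p["intrinsics"]@np.array([c[0],-c[1],-c[2]]); return (q[:2]/q[2]).round()
def find(p,names,f=mark_of):
    for n in names:
        for d in f(n,p)[:4]:
            x=w(p,d["location"]); print(n,f.__name__,x.round(4),round(d["conf"],2),pix(p,x))
E
python3 - <<'E'
from h import *
ims=[]
for c in ("scene","side"):
    p=viewer.camera(c); print(c, p["cam_to_world"][:3,3].round(3),p["cam_to_world"][:3,2].round(2), [k for k in p]); ims.append(p["frame"])
    save(p,c+"0")
    find(p,["can","clamp","jaw","knob_center","spindle_foot","cup","jar","driver"])
cv2.imwrite("pics/a.png",cv2.cvtColor(np.vstack(ims)[:, :],cv2.COLOR_RGB2BGR))
o=telemetry.get_obs(); print(o)
E
```

```text
scene [1.481 0.048 1.105] [0.65 0.04 0.76] ['frame', 'intrinsics', 'cam_to_world', 'shot']
can call [ 0.4595 -0.1399  0.029 ] 0.54 [219. 180.]
clamp call [ 0.3682  0.328  -0.0014] 0.98 [359. 171.]
clamp call [ 0.5912  0.1391 -0.003 ] 0.71 [304. 220.]
clamp call [0.8246 0.0732 0.0023] 0.57 [282. 284.]
clamp call [0.5813 0.0315 0.0635] 0.45 [270. 203.]
jaw call [0.8144 0.0322 0.0291] 0.63 [267. 275.]
jaw call [0.5886 0.0951 0.0364] 0.51 [291. 211.]
jaw call [0.3606 0.2662 0.0495] 0.5 [342. 158.]
knob_center call [ 0.7959 -0.0282  0.1   ] 0.76 [245. 254.]
knob_center call [0.3515 0.1778 0.1334] 0.57 [318. 136.]
spindle_foot call [0.5796 0.0325 0.062 ] 0.7 [270. 203.]
spindle_foot call [ 0.7998 -0.0261  0.0586] 0.48 [246. 264.]
spindle_foot call [ 0.6263 -0.1452 -0.0015] 0.37 [212. 225.]
cup call [ 0.5337 -0.2754 -0.0043] 0.54 [175. 202.]
jar call [ 6.260e-01 -1.452e-01  5.000e-04] 0.66 [212. 225.]
jar call [ 0.5321 -0.2753 -0.0048] 0.39 [176. 202.]
driver call [ 7.518e-01 -2.137e-01  3.000e-04] 0.79 [184. 258.]
side [ 0.165 -0.666  0.963] [-0.36 -0.56  0.74] ['frame', 'intrinsics', 'cam
[... 982 characters left out ...]
.9, 'joint_pos': array([-1.14461238,  0.33218811, -0.06470367,  1.46010404,  0.02158602,
        1.3499194 , -0.0885225 ]), 'joint_velocities': array([ 6.85554544e-04,  1.06954122e-03,  9.22307677e-04,  5.31918994e-05,
       -3.94224712e-04, -9.65837782e-05, -8.28179010e-04]), 'tau': array([ 9.60591206e-04, -6.25221562e+01,  4.94032516e-02, -3.91830039e+01,
        1.64746726e-02,  1.92415886e-03,  1.24702169e-05]), 'position': array([0.27115227, 0.56313126, 0.23134302]), 'ee_rot': array([-0.37617884,  0.59870914,  0.37622589,  0.59874112]), 'ft_force': array([-0.09058584, -0.17640648,  0.07887523]), 'torque': array([-0.03172525,  0.02559732, -0.00467825]), 'grip_width': 0.9981289795369876}
```

View pics/scene0.png

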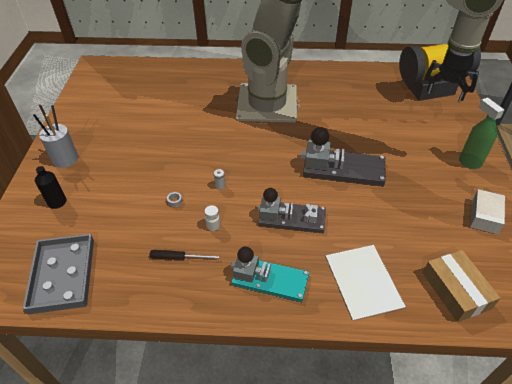

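View pics/side0.png

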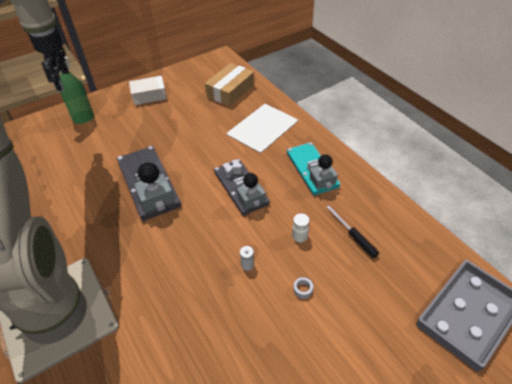

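Things that could be mistaken for the targets, by scene-image pixel:
- **Clamps:** the big dark one at (345,165), the smaller dark one at (292,212) and the turquoise one at (270,272). I choose the smaller dark one at (292,212).
- **Can:** silver with a band at (219,180). The white jar at (212,218) and the cup at (174,199) are the things it could be confused with.

I'll check this in one crop.

```bash
python3 - <<'E'
import cv2
a=cv2.imread("pics/side0.png")[140:310,200:350]; cv2.imwrite("pics/crop1.png",cv2.resize(a,None,fx=3.5,fy=3.5,interpolation=cv2.INTER_CUBIC))
E
```

```text
(no output)
```

View pics/crop1.png

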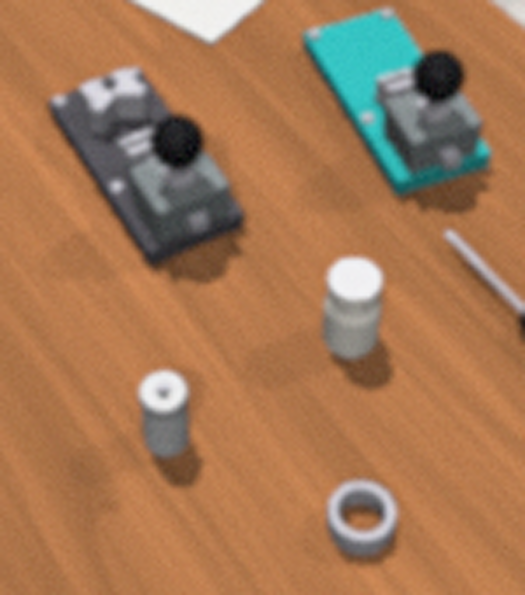

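```bash
python3 -m crank '[[0,[1.9,-3,0],[0,0,-0.06]],[0,[1.9,-3,0],[0,0,-0.06]],[0,[1.9,-3,0],[0,0,-0.06]],[0,[1.9,-3,0],[0,0,-0.06]],[0,[1.9,-3,0],[0,0,-0.06]],[0,[1.9,-3,0],[0,0,-0.06]],[0,[1.9,-3,0],[0,0,-0.06]],[0,[1.9,-3,0],[0,0,-0.06]],[0,[1.9,-3,0],[0,0,-0.06]],[0,[1.9,-3,0],[0,0,-0.06]],[0,[1.9,-3,0],[0,0,-0.06]],[0,[1.9,-3,0],[0,0,-0.06]]]' 40
```

```text
clock: 1.9
position: [0.4999, 0.2016, 0.2317]
ee_rot: [-0.14, 0.693, 0.14, 0.693]
ft_force: [0.8, 0.4, -0.9]
grip_width: 1.001
```

The crop shows the can, with its stub, at crop pixel (165,410). The small dark clamp, with its V jaw at (115,95) and knob at (178,140), is the right one.

```bash
python3 -c "
from h import *
p=viewer.camera('wrist'); save(p,'w1'); find(p,['clamp','jaw','knob_center','spindle_foot'])"
python3 -m crank '[[0,[-0.4,-3.4,0],[0,0,-0.052]],[0,[-0.4,-3.4,0],[0,0,-0.052]],[0,[-0.4,-3.4,0],[0,0,-0.052]],[0,[-0.4,-3.4,0],[0,0,-0.052]],[0,[-0.4,-3.4,0],[0,0,-0.052]],[0,[-0.4,-3.4,0],[0,0,-0.052]],[0,[-0.4,-3.4,0],[0,0,-0.052]],[0,[-0.4,-3.4,0],[0,0,-0.052]],[0,[-0.4,-3.4,0],[0,0,-0.052]],[0,[-0.4,-3.4,0],[0,0,-0.052]],[0,[0,0,0],[0,0,0]]]'
python3 -c "
from h import *
p=viewer.camera('wrist'); save(p,'w2'); find(p,['can']); find(p,['can'],spot_in)
p=viewer.camera('side'); find(p,['can']); p=viewer.camera('scene'); find(p,['can'])
cv2.imwrite('pics/w12.png',cv2.resize(cv2.vconcat([cv2.imread('pics/w1.png'),cv2.imread('pics/w2.png')]),(400,600)))"
```

```text
clamp call [5.925e-01 1.358e-01 3.000e-04] 0.94 [304. 234.]
jaw call [0.3649 0.2678 0.0482] 0.83 [150.  48.]
jaw call [0.5842 0.0992 0.0379] 0.74 [289. 272.]
jaw call [0.8073 0.0341 0.0336] 0.49 [424. 370.]
knob_center call [0.3503 0.1838 0.1373] 0.66 [ 57. 137.]
knob_center call [0.5825 0.0361 0.1016] 0.56 [268. 354.]
spindle_foot call [0.585 0.032 0.063] 0.76 [267. 331.]
clock: 3.07
position: [0.4581, -0.142, 0.2318]
ee_rot: [0.044, 0.705, -0.045, 0.706]
ft_force: [0.8, 0.2, 0.6]
grip_width: 1.002
can call [ 0.4589 -0.1366  0.0323] 0.7 [257. 159.]
can call [ 0.4545 -0.1374  0.0381] 0.61 [246. 257.]
can call [ 0.4527 -0.1402  0.0295] 0.71 [219. 178.]
```

View pics/w12.png

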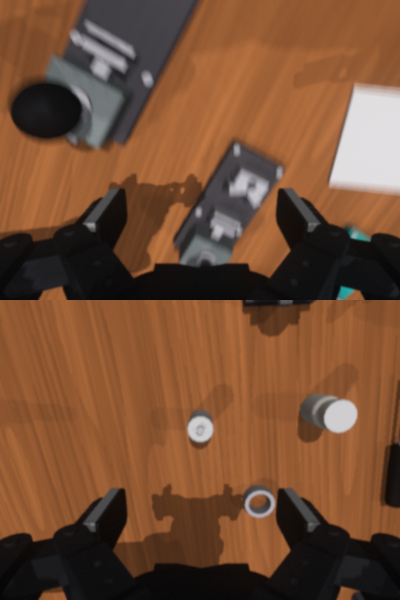

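The wrist view puts the can at (200,428) of the composite, clear between the open fingers. All three cameras agree on its position to within about 4 mm. Going down to grip it high, so the fingertips stay above the jaws later.

```bash
python3 -m crank '[[0,[-0.1,0.4,-3.3],[0,0,0]],[0,[0,0,-3.3],[0,0,0]],[0,[0,0,-3.3],[0,0,0]],[0,[0,0,-3.3],[0,0,0]],[0,[0,0,-3.3],[0,0,0]],[0,[0,0,-3.3],[0,0,0]],[0,[0,0,0],[0,0,0]],[0,[0,0,0],[0,0,0]]]' 30
python3 -m crank '[[1,[0,0,0],[0,0,0]],[1,[0,0,0],[0,0,0]],[1,[0,0,0],[0,0,0]],[1,[0,0,0],[0,0,0]],[1,[0,0,0],[0,0,0]],[1,[0,0,0],[0,0,0]],[1,[0,0,0],[0,0,0]],[1,[0,0,0],[0,0,0]]]' 30
```

```text
clock: 4.08
position: [0.4572, -0.1323, 0.0328]
ee_rot: [0.041, 0.707, -0.042, 0.705]
ft_force: [-0.6, -0.7, -0.1]
grip_width: 0.999
clock: 4.75
position: [0.4591, -0.1328, 0.0345]
ee_rot: [0.042, 0.705, -0.041, 0.707]
ft_force: [-1.9, 0.9, 9.6]
grip_width: 0.392
```

```bash
python3 -m crank '[[1,[0,0,1],[0,0,0]],[1,[0,0,3],[0,0,0]],[1,[0,0,4],[0,0,0]],[1,[0,0,4],[0,0,0]],[1,[0,0,4],[0,0,0]],[1,[0,0,0],[0,0,0]]]' 
python3 -m crank '[[1,[1.4,2.9,0],[0,0,0]],[1,[1.4,2.9,0],[0,0,0]],[1,[1.4,2.9,0],[0,0,0]],[1,[1.4,2.9,0],[0,0,0]],[1,[1.5,2.9,0],[0,0,0]],[1,[1.5,2.9,0],[0,0,0]],[1,[1.5,2.9,0],[0,0,0]],[1,[1.5,2.9,0],[0,0,0]],[1,[1.5,2.8,0],[0,0,0]],[1,[0,0,0],[0,0,0]],[1,[0,0,0],[0,0,0]]]' 
python3 -c "
from h import *
N=['can','clamp','jaw','knob_center','spindle_foot']
p=viewer.camera('wrist'); save(p,'w3'); find(p,N)
p=viewer.camera('side'); save(p,'s3');find(p,N); p=viewer.camera('scene'); save(p,'c3');find(p,N)
o=telemetry.get_obs();print(o['position'],o['ee_rot'],o['grip_width'],o['ft_force'],o['torque'])"
```

```text
clock: 5.25
position: [0.4614, -0.134, 0.2012]
ee_rot: [0.042, 0.702, -0.042, 0.71]
ft_force: [1.0, -0.8, -1.2]
grip_width: 0.385
clock: 6.17
position: [0.5891, 0.129, 0.193]
ee_rot: [0.04, 0.706, -0.041, 0.706]
ft_force: [-0.5, -1.4, -2.1]
grip_width: 0.392
can call [0.587  0.123  0.1885] 0.6 [253. 256.]
can call [0.5911 0.137  0.0029] 0.46 [258. 158.]
clamp call [ 0.8179  0.0705 -0.0018] 0.88 [472. 194.]
clamp call [ 5.916e-01  1.358e-01 -3.000e-04] 0.69 [259. 159.]
jaw call [0.8077 0.0334 0.0337] 0.93 [481. 240.]
spindle_foot call [0.5852 0.0996 0.036 ] 0.52 [256. 203.]
can call [0.5881 0.1209 0.1943] 0.52 [234. 136.]
clamp call [0.5873 0.1357 0.0021] 0.72 [235. 181.]
clamp call [3.642e-01 3.239e-01 2.000e-04] 0.55 [143. 175.]
jaw call [0.8126 0.036  0.0357] 0.59 [314. 163.]
jaw call [0.5935 0.0998 0.0375] 0.36 [242. 179.]
knob_center call [0.3531 0.1844 0.1315] 0.6 [149. 173.]
knob_center call [0.5756 0.0295 0.1001] 0.58 [249. 182.]
knob_center call [ 0.798  -0.0294  0.1027] 0.52 [326. 161.]
spindle_foot call [0.3491 0.1842 0.0824] 0.78 [152. 186.]
spindle_foot call [ 0.7972 -0.0
[... 325 characters left out ...]
] 0.63 [269. 275.]
jaw call [0.3623 0.2668 0.048 ] 0.51 [342. 159.]
jaw call [0.5884 0.0974 0.0378] 0.46 [291. 211.]
jaw call [ 0.5338 -0.2743 -0.0021] 0.41 [176. 202.]
knob_center call [ 0.7976 -0.0307  0.0992] 0.67 [244. 254.]
knob_center call [0.5787 0.0303 0.0964] 0.52 [270. 195.]
knob_center call [0.3529 0.1776 0.1337] 0.48 [318. 136.]
spindle_foot call [0.5819 0.0321 0.0626] 0.68 [270. 203.]
spindle_foot call [ 0.7986 -0.0251  0.0594] 0.61 [247. 263.]
spindle_foot call [0.3495 0.1822 0.0828] 0.37 [318. 148.]
[0.58915698 0.12714023 0.19330762] [ 0.04167754  0.7058649  -0.04168906  0.70588933] 0.38952935483574813 [-0.32513485 -0.05278341 -2.68398121] [-0.02394961  0.04554578 -0.01997635]
```

View pics/w3.png

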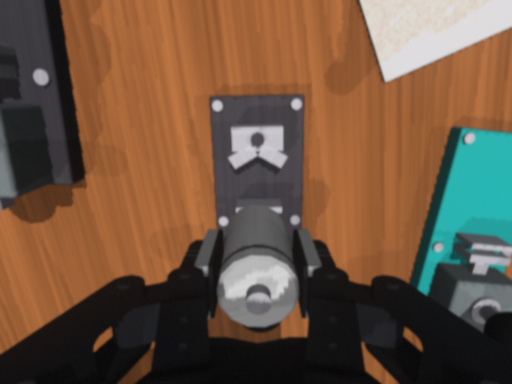

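The wrist view shows the can in the hand at (258,290), the V jaw with its notch at about (258,152), and the jaw's front edge at row ~206 (235–282). Next I put these pixels onto their known heights.

```bash
python3 - <<'E'
from h import *
p=viewer.camera('wrist'); K=p['intrinsics'];T=p['cam_to_world']
def ray(u,v,z):
    d=np.linalg.inv(K)@[u,v,1]; d=T[:3,:3]@[d[0],-d[1],-d[2]]; o=T[:3,3]; return (o+d*(z-o[2])/d[2]).round(4)
for n,u,v,z in [('apex',258,152,.05),('lipL',230,162,.05),('lipR',287,161,.05),('jawL',236,206,.049),('jawR',282,206,.049),('bedTL',210,97,.02),('bedTR',304,95,.02),('b1',217,105,.02),('b2',297,104,.02),('b3',224,221,.02),('b4',295,219,.02),('cantop',258,291,.223),('stub',260,298,.23)]: print(n,ray(u,v,z))
a=cv2.imread('pics/w3.png')[85:235,195:320];cv2.imwrite('pics/crop3.png',cv2.resize(a,None,fx=4.8,fy=4,interpolation=cv2.INTER_CUBIC))
E
```

```text
apex [0.5929 0.1496 0.05  ]
lipL [0.5668 0.1435 0.05  ]
lipR [0.6178 0.1384 0.05  ]
jawL [0.5664 0.1011 0.049 ]
jawR [0.6092 0.0961 0.049 ]
bedTL [0.5536 0.2015 0.02  ]
bedTR [0.6414 0.193  0.02  ]
b1 [0.559  0.1935 0.02  ]
b2 [0.6342 0.1856 0.02  ]
b3 [0.5484 0.0763 0.02  ]
b4 [0.6224 0.0699 0.02  ]
cantop [0.5898 0.1233 0.223 ]
stub [0.5907 0.1249 0.23  ]
```

View pics/crop3.png

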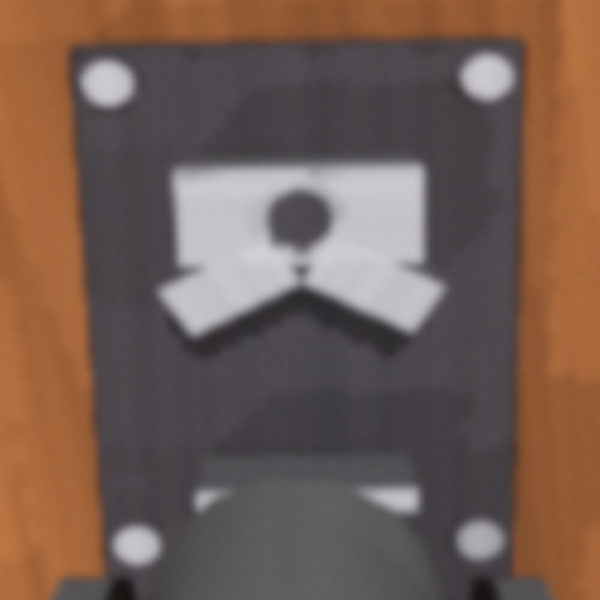

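From the wrist view the V notch is at y≈0.146, so the seat axis is y≈0.126. The jaw face is at y≈0.0985, which gives the can room from 0.1155 to 0.126. I target (0.590, 0.121), about 2–3 mm back from where it hangs now.

```bash
python3 -m crank '[[1,[0,-0.25,-2],[0,0,0]],[1,[0,0,-3],[0,0,0]],[1,[0,0,-3],[0,0,0]],[1,[0,0,-2],[0,0,0]],[1,[0,0,-1],[0,0,0]],[1,[0,0,0],[0,0,0]],[1,[0,0,0],[0,0,0]],[1,[0,0,0],[0,0,0]]]' 
python3 -c "
from h import *
p=viewer.camera('wrist'); save(p,'w4')
q=viewer.camera('side'); save(q,'s4'); r=viewer.camera('scene')
for i in (p,q,r): find(i,['can'])
o=telemetry.get_obs();print(o['position'],o['ft_force'])
b=cv2.resize(cv2.imread('pics/s4.png')[110:230,190:310],None,fx=3.2,fy=3.2,interpolation=cv2.INTER_CUBIC)
cv2.imwrite('pics/m4.png',cv2.hconcat([cv2.imread('pics/w4.png')[:, 100:420],b]))"
```

```text
clock: 7.78
position: [0.5903, 0.1248, 0.085]
ee_rot: [0.042, 0.705, -0.041, 0.707]
ft_force: [-0.0, 0.0, -1.2]
grip_width: 0.39
can call [0.5914 0.1207 0.0801] 0.83 [259. 251.]
can call [0.5851 0.1211 0.0825] 0.71 [235. 165.]
can call [0.5741 0.0269 0.1015] 0.6 [249. 182.]
can call [0.5861 0.1176 0.0831] 0.65 [299. 201.]
can call [ 0.5352 -0.2767 -0.0039] 0.42 [175. 202.]
[0.58949804 0.12475694 0.08400642] [-0.89628207  0.06493327 -2.23910177]
```

View pics/m4.png

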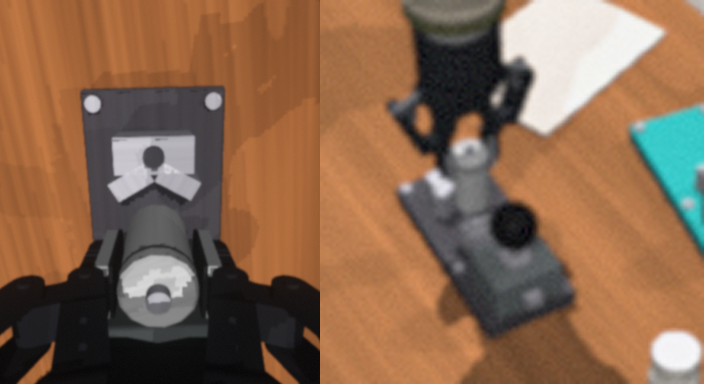

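The can (u≈156 in the left panel) is centred on the V notch (u≈153), and y≈0.120 as planned. Lowering it onto the bed.

```bash
python3 -m crank '[[1,[0,0,-1],[0,0,0]],[1,[0,0,-1],[0,0,0]],[1,[0,0,-0.6],[0,0,0]],[1,[0,0,-0.2],[0,0,0]],[1,[0,0,0],[0,0,0]],[1,[0,0,0],[0,0,0]]]'
```

```text
clock: 8.58
position: [0.5889, 0.1245, 0.0547]
ee_rot: [0.042, 0.706, -0.042, 0.706]
ft_force: [-0.1, 0.2, -1.6]
grip_width: 0.387
```

```bash
python3 -m crank '[[1,[0,0,-0.1],[0,0,0]],[1,[0,0,-0.1],[0,0,0]],[1,[0,0,0],[0,0,0]]]'
```

```text
clock: 8.83
position: [0.5892, 0.1246, 0.0543]
ee_rot: [0.042, 0.706, -0.042, 0.706]
ft_force: [-7.0, -0.7, 13.3]
grip_width: 0.388
```

It's in contact with the bed (13 N). Opening, then lifting straight up.

```bash
python3 -m crank '[[0.5,[0,0,0.1],[0,0,0]],[0.4,[0,0,0],[0,0,0]],[0.2,[0,0,0],[0,0,0]],[0,[0,0,0],[0,0,0]],[0,[0,0,0],[0,0,0]],[0,[0,0,0],[0,0,0]],[0,[0,0,0],[0,0,0]],[0,[0,0,2],[0,0,0]],[0,[0,0,3.5],[0,0,0]],[0,[0,0,4],[0,0,0]],[0,[0,0,3],[0,0,0]],[0,[0,0,0],[0,0,0]]]'
python3 -c "
from h import *
p=viewer.camera('wrist'); save(p,'w5')
q=viewer.camera('side'); save(q,'s5'); r=viewer.camera('scene')
for i in (p,q,r): find(i,['can','jaw','knob_center','spindle_foot'])
b=cv2.resize(cv2.imread('pics/s5.png')[110:230,190:310],None,fx=3.2,fy=3.2,interpolation=cv2.INTER_CUBIC)
cv2.imwrite('pics/m5.png',cv2.hconcat([cv2.imread('pics/w5.png')[:, 100:420],b]))"
```

```text
clock: 9.83
position: [0.5923, 0.125, 0.1863]
ee_rot: [0.043, 0.703, -0.041, 0.709]
ft_force: [1.2, -0.1, -1.1]
grip_width: 1.0
can call [0.5894 0.1189 0.0509] 0.65 [253. 186.]
jaw call [0.8099 0.0366 0.0329] 0.96 [482. 235.]
knob_center call [0.5839 0.0348 0.1052] 0.78 [259. 306.]
spindle_foot call [0.5823 0.0322 0.062 ] 0.96 [257. 279.]
can call [0.5858 0.1204 0.0538] 0.69 [236. 172.]
jaw call [0.5926 0.1026 0.0339] 0.43 [242. 180.]
jaw call [0.8121 0.0363 0.037 ] 0.42 [313. 162.]
knob_center call [0.3534 0.1873 0.1329] 0.97 [149. 172.]
knob_center call [ 0.8017 -0.0315  0.1014] 0.77 [327. 161.]
knob_center call [0.5756 0.0252 0.1003] 0.72 [250. 182.]
spindle_foot call [0.3459 0.183  0.0845] 0.78 [151. 186.]
spindle_foot call [0.5824 0.0294 0.0633] 0.73 [252. 189.]
spindle_foot call [ 0.7983 -0.0254  0.0599] 0.56 [323. 171.]
jaw call [0.8139 0.0359 0.0335] 0.48 [269. 274.]
jaw call [0.5886 0.0974 0.0377] 0.47 [291. 211.]
jaw call [ 0.5357 -0.2791 -0.0009] 0.44 [174. 202.]
knob_center call [ 0.7965 -0.026   0.0993] 0.68 [246. 254.]
knob_center call [0.5786 0.0286 0.0959] 0.6 [269. 195.]
knob_center call [0.3518 0.1794 0.1356] 0.48 [319. 136.]
spindle_foot call [ 0.8017 -0.026   0.0596] 0.67 [246. 264.]
spindle_foot call [0.5821 0.033  0.0635] 0.62 [271. 203.]
```

View pics/m5.png

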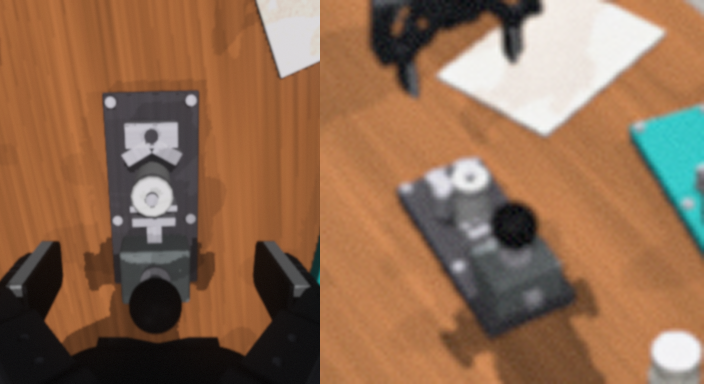

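The can stands upright between the jaws: left panel (152,197), with the V at (152,160) and the jaw plate at (154,222). The knob is at about (0.581, 0.0305). Moving over it and down.

```bash
python3 -m crank '[[0,[-0.4,-3.1,0],[0,0,0]],[0,[-0.4,-3.2,0],[0,0,0]],[0,[-0.3,-3.2,0],[0,0,0]],[0,[0,0,0],[0,0,0]],[0,[0,0,0],[0,0,0]],[0,[0,0,0],[0,0,0]]]' 50
python3 -c "
from h import *
o=telemetry.get_obs();print(o['position'],o['ft_force'],o['torque'],o['joint_pos'].round(2))"
```

```text
clock: 11.08
position: [0.5782, 0.0302, 0.1794]
ee_rot: [0.042, 0.706, -0.041, 0.706]
ft_force: [0.4, 1.0, 0.6]
grip_width: 1.001
[0.57822653 0.03024496 0.1793949 ] [0.36720352 1.02506297 0.62448701] [ 0.01544382 -0.0334865  -0.0188087 ] [-0.53  0.28  0.47  1.68 -0.13  1.22 -0.14]
```

```bash
python3 -m crank '[[0,[0.25,0,-2.5],[0,0,0]],[0,[0,0,-3],[0,0,0]],[0,[0,0,-2.5],[0,0,0]],[0,[0,0,-1.5],[0,0,0]],[0,[0,0,-0.7],[0,0,0]],[0,[0,0,0],[0,0,0]],[0,[0,0,0],[0,0,0]]]' 50
python3 -m crank '[[0.3,[0,0,0],[0,0,0]],[0.4,[0,0,0],[0,0,0]],[0.5,[0,0,0],[0,0,0]],[1,[0,0,0],[0,0,0]],[1,[0,0,0],[0,0,0]],[1,[0,0,0],[0,0,0]],[1,[0,0,0],[0,0,0]]]' 50
python3 -c "
from h import *
o=telemetry.get_obs();print(o['position'],o['ft_force'],o['torque'])"
```

```text
clock: 11.67
position: [0.581, 0.0305, 0.0779]
ee_rot: [0.041, 0.706, -0.041, 0.706]
ft_force: [0.2, 0.3, -0.4]
grip_width: 1.001
clock: 12.25
position: [0.5799, 0.0299, 0.0783]
ee_rot: [0.042, 0.706, -0.041, 0.705]
ft_force: [-8.7, 0.8, 11.6]
grip_width: 0.488
[0.57989675 0.02992182 0.07830546] [-8.66385611  0.82260543 11.5937324 ] [0.13827248 1.96358449 0.00975586]
```

Grip width matches the ball's equator under the swing-arm geometry (the can's reading fits the same model). Starting the turn, with a small x relief.

```bash
cat > t.py <<'E'
from h import *
o=telemetry.get_obs();x,y,z,w_=o['ee_rot'];yaw=np.degrees(np.arctan2(y*z-x*w_,x*z+y*w_))
print('yaw',yaw.round(2),'Mz',o['torque'][2].round(3),'F',o['ft_force'].round(1),o['position'].round(4),'j7',o['joint_pos'][6].round(2),o['clock'])
E
python3 -m crank '[[1,[-0.15,-0.05,0],[0,0,0]],[1,[0,0,0],[0,0,0]]]' 50 >/dev/null; python3 t.py
python3 -m crank '[[1,[0,0,0],[0,0,-0.06]],[1,[0,0,0],[0,0,-0.06]],[1,[0,0,0],[0,0,-0.06]],[1,[0,0,0],[0,0,0]]]' 50; python3 t.py
```

```text
yaw -6.74 Mz -0.021 F [-0.4  3.   5.7] [0.5799 0.0299 0.0784] j7 -0.09 12.4167
clock: 12.75
position: [0.5798, 0.0299, 0.0784]
ee_rot: [0.107, 0.699, -0.106, 0.7]
ft_force: [-2.0, 3.1, 8.5]
grip_width: 0.489
yaw -17.26 Mz -0.083 F [-2.   3.1  8.5] [0.5798 0.0299 0.0784] j7 -0.27 12.75
```

```bash
python3 -m crank '[[1,[0,0,0],[0,0,-0.06]],[1,[0,0,0],[0,0,-0.06]],[1,[0,0,0],[0,0,-0.06]],[1,[0,0,0],[0,0,-0.04]]]' 50 >/dev/null; python3 t.py
python3 -m crank '[[1,[0,0,0],[0,0,-0.05]],[1,[0,0,0],[0,0,-0.05]]]' 50 >/dev/null; python3 t.py
python3 -c "
from h import *
p=viewer.camera('wrist'); save(p,'w6')
q=viewer.camera('side'); find(q,['can','jaw']);find(p,['can','jaw'])"; python3 t.py
```

```text
yaw -29.82 Mz 0.058 F [-2.3  3.6  9. ] [0.5796 0.03   0.0783] j7 -0.47 13.0833
yaw -35.5 Mz 0.108 F [-2.6  2.5  9.5] [0.5796 0.03   0.0783] j7 -0.56 13.25
jaw call [0.5937 0.1068 0.0369] 0.54 [241. 178.]
jaw call [0.8092 0.0356 0.037 ] 0.39 [313. 163.]
can call [0.5899 0.123  0.0498] 0.79 [166.  74.]
jaw call [0.5884 0.107  0.035 ] 0.81 [190. 102.]
yaw -35.38 Mz -0.066 F [-1.8  2.6  8.9] [0.5796 0.03   0.0784] j7 -0.56 13.55
```

View pics/w6.png

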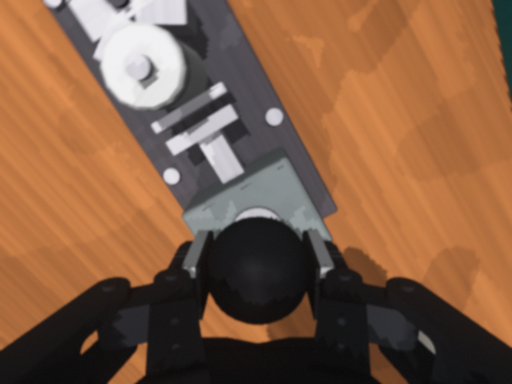

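The jaw has advanced about 7.5 mm for 0.5 rad, as specified. In the wrist view the front plate (190,108) is just at the can (145,65). The torque reading only makes sense while turning, so I go on in small steps.

```bash

python3 -m crank '[[1,[0,0,0],[0,0,-0.03]],[1,[0,0,0],[0,0,-0.03]]]' 50 >/dev/null; python3 t.py
python3 -m crank '[[1,[0,0,0],[0,0,-0.03]]]' 50 >/dev/null; python3 t.py
python3 -m crank '[[1,[0,0,0],[0,0,-0.03]]]' 50 >/dev/null; python3 t.py
```

```text
yaw -38.88 Mz 0.044 F [-3.   2.9  9. ] [0.5796 0.03   0.0783] j7 -0.61 13.7167
yaw -40.6 Mz 0.086 F [-3.   2.4  8.8] [0.5795 0.0301 0.0783] j7 -0.64 13.8
yaw -42.32 Mz 0.141 F [-1.5  2.3  9.4] [0.5795 0.03   0.0783] j7 -0.67 13.8833
```

```bash

python3 -m crank '[[1,[0,0,0],[0,0,-0.03]]]' 50 >/dev/null; python3 t.py
python3 -m crank '[[1,[0,0,0],[0,0,-0.03]]]' 50 >/dev/null; python3 t.py
```

```text
yaw -44.04 Mz 0.111 F [-2.9  2.2  9.1] [0.5796 0.0301 0.0784] j7 -0.7 13.9667
yaw -45.76 Mz 0.076 F [-4.1  2.1  8.5] [0.5795 0.0301 0.0783] j7 -0.73 14.05
```

Still free running (about 0.08–0.11). Continuing.

```bash

for i in 1; do python3 -m crank '[[1,[0,0,0],[0,0,-0.03]]]' 50 >/dev/null; python3 t.py; done
python3 -m crank '[[1,[0,0,0],[0,0,-0.03]]]' 50 >/dev/null; python3 t.py
python3 -c "
from h import *
p=viewer.camera('wrist'); save(p,'w7');find(p,['can','jaw'])
cv2.imwrite('pics/crop7.png',cv2.resize(cv2.imread('pics/w7.png')[0:220,0:350],None,fx=2,fy=2))"; python3 t.py
```

```text
yaw -47.48 Mz 0.065 F [-3.2  2.   8. ] [0.5795 0.0301 0.0783] j7 -0.75 14.1333
yaw -49.2 Mz 0.067 F [-3.9  1.7 10.4] [0.5795 0.0301 0.0783] j7 -0.78 14.2167
can call [0.5919 0.1268 0.0514] 0.9 [129.  93.]
jaw call [0.5871 0.1094 0.0358] 0.94 [160. 121.]
yaw -49.15 Mz -0.075 F [-2.5  2.9  9.6] [0.5795 0.0301 0.0783] j7 -0.78 14.3667
```

View pics/crop7.png

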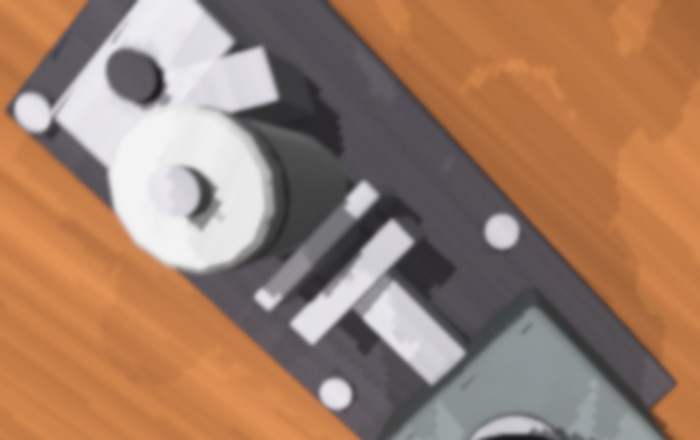

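The jaw plate is now against the can, and the can is close to the V. The turning torque is still only brake friction (0.067), so it has not seated yet.

```bash

python3 -m crank '[[1,[0,0,0],[0,0,-0.03]]]' 50 >/dev/null; python3 t.py
python3 -m crank '[[1,[0,0,0],[0,0,-0.03]]]' 50 >/dev/null; python3 t.py
python3 -m crank '[[1,[0,0,0],[0,0,-0.03]]]' 50 >/dev/null; python3 t.py
```

```text
yaw -50.81 Mz 0.158 F [-2.4  3.4 10.5] [0.5795 0.0301 0.0783] j7 -0.81 14.45
yaw -52.62 Mz 0.101 F [-3.9  3.   9.2] [0.5795 0.0301 0.0783] j7 -0.84 14.5333
yaw -54.35 Mz 0.098 F [-3.2  3.2  9.9] [0.5795 0.0301 0.0783] j7 -0.86 14.6167
```

```bash

python3 -m crank '[[1,[0,0,0],[0,0,-0.03]]]' 50 >/dev/null; python3 t.py
python3 -m crank '[[1,[0,0,0],[0,0,-0.03]]]' 50 >/dev/null; python3 t.py
```

```text
yaw -56.07 Mz 0.067 F [-4.   3.7 10.1] [0.5795 0.0302 0.0783] j7 -0.89 14.7
yaw -57.79 Mz 0.096 F [-4.2  2.3  9.9] [0.5795 0.0302 0.0783] j7 -0.92 14.7833
```

```bash

python3 -m crank '[[1,[0,0,0],[0,0,-0.03]]]' 50 >/dev/null; python3 t.py
python3 -m crank '[[1,[0,0,0],[0,0,-0.03]]]' 50 >/dev/null; python3 t.py
python3 -m crank '[[1,[0,0,0],[0,0,-0.02]]]' 50 >/dev/null; python3 t.py
```

```text
yaw -59.5 Mz 0.176 F [-4.  3. 10.] [0.5795 0.0302 0.0783] j7 -0.95 14.8667
yaw -61.21 Mz 0.228 F [-4.   3.6 10.8] [0.5794 0.0302 0.0783] j7 -0.97 14.95
yaw -62.37 Mz 0.288 F [-4.   3.4 10.1] [0.5794 0.0302 0.0783] j7 -0.99 15.0333
```

The torque now rises as the spring predicts, from 0.10 to 0.18, 0.23 and 0.29. That is roughly 10–14 N of clamping, so I stop here. Hold and look.

```bash

python3 -m crank '[[1,[0,0,0],[0,0,0]],[1,[0,0,0],[0,0,0]],[1,[0,0,0],[0,0,0]]]' 50 >/dev/null; python3 t.py
python3 -m crank '[[1,[0,0,0],[0,0,0]]]' 50 >/dev/null; python3 t.py
python3 -c "
from h import *
p=viewer.camera('wrist'); save(p,'w8');find(p,['can','jaw'])"; python3 t.py
```

```text
yaw -62.29 Mz 0.094 F [-2.6  3.   9. ] [0.5794 0.0302 0.0783] j7 -0.99 15.2833
yaw -62.28 Mz 0.1 F [-3.2  2.8 10.7] [0.5795 0.0302 0.0783] j7 -0.99 15.3667
can call [0.5895 0.1323 0.0529] 0.7 [ 92. 126.]
jaw call [0.587  0.1105 0.0353] 0.88 [141. 145.]
yaw -62.29 Mz 0.109 F [-3.2  3.8  9.4] [0.5794 0.0302 0.0783] j7 -0.99 15.5167
```

Static reading is 0.10 (it was −0.07 when running free), so about 11 N. I ease back slightly so the release isn't a jerk, then open and rise.

```bash

python3 -m crank '[[1,[0,0,0],[0,0,0.03]],[1,[0,0,0],[0,0,0]]]' 50 >/dev/null; python3 t.py
python3 -m crank '[[0.4,[0,0,0],[0,0,0]],[0.2,[0,0,0],[0,0,0]],[0,[0,0,0],[0,0,0]],[0,[0,0,0],[0,0,0]],[0,[0,0,0],[0,0,0]],[0,[0,0,0],[0,0,0]],[0,[0,0,2],[0,0,0]],[0,[0,0,3],[0,0,0]],[0,[0,0,4],[0,0,0]],[0,[0,0,3],[0,0,0]],[0,[0,0,0],[0,0,0]],[0,[0,0,0],[0,0,0]]]'; python3 t.py
python3 -c "
from h import *
N=['can','jaw','clamp','knob_center','cup','jar','driver']
p=viewer.camera('wrist'); save(p,'w9');find(p,N)
q=viewer.camera('side'); save(q,'s9'); find(q,N)
b=cv2.resize(cv2.imread('pics/s9.png')[110:230,190:310],None,fx=3.2,fy=3.2,interpolation=cv2.INTER_CUBIC)
cv2.imwrite('pics/m9.png',cv2.hconcat([cv2.imread('pics/w9.png')[:, :400],b]))"
```

```text
yaw -60.47 Mz 0.211 F [-3.5  3.   9.4] [0.5795 0.0302 0.0783] j7 -0.96 15.6833
clock: 16.68
position: [0.5801, 0.0291, 0.1991]
ee_rot: [0.358, 0.61, -0.356, 0.611]
ft_force: [0.8, 0.3, -0.3]
grip_width: 1.001
yaw -60.62 Mz 0.061 F [ 0.8  0.3 -0.3] [0.5801 0.0291 0.1991] j7 -1.03 16.6833
can call [0.588  0.1305 0.0516] 0.72 [162. 113.]
jaw call [0.5857 0.1087 0.034 ] 0.82 [187. 126.]
clamp call [0.5927 0.1344 0.0015] 0.98 [174. 105.]
knob_center call [0.5816 0.0341 0.1027] 0.62 [254. 187.]
cup call [ 0.5332 -0.2762 -0.0012] 0.43 [454. 315.]
jar call [ 0.6216 -0.1452  0.    ] 0.82 [412. 208.]
can call [0.5894 0.1297 0.0549] 0.55 [235. 170.]
jaw call [0.8139 0.0367 0.0366] 0.5 [314. 162.]
jaw call [0.5935 0.113  0.0354] 0.43 [240. 177.]
clamp call [0.3641 0.3206 0.0022] 0.96 [143. 175.]
clamp call [0.8179 0.0765 0.0041] 0.85 [306. 162.]
clamp call [ 5.913e-01  1.362e-01 -3.000e-04] 0.59 [236. 181.]
knob_center call [0.353  0.1868 0.1331] 0.83 [149. 172.]
knob_center call [ 0.8018 -0.031   0.1037] 0.64 [327. 161.]
knob_center call [0.5741 0.0278 0.0997] 0.56 [249. 182.]
cup call [ 0.5366 -0.2755  0.0046] 0.77 [304. 288.]
cup call [0.5896 0.1332 0.0543] 0.6 [235. 169.]
jar call [ 0.6271 -0.14    0.0061] 0.69 [300. 234.]
driver call [ 7.465e-01 -2.088e-01  4.000e-04] 0.59 [349. 233.]
```

View pics/m9.png

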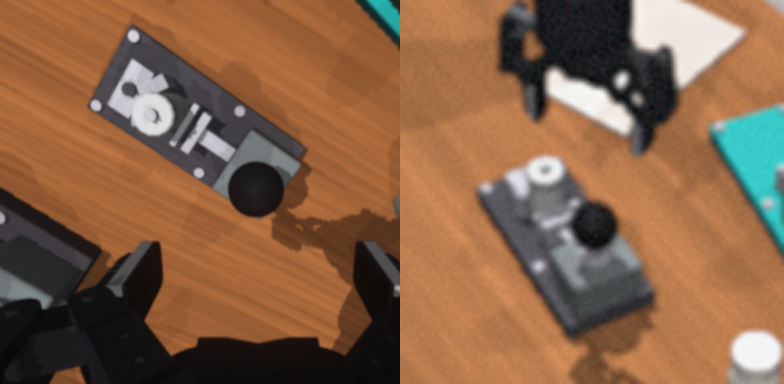

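```bash
python3 -c "
from h import *
manip.hand_in(); o=telemetry.get_obs(); print(o['clock'],o['ft_force'])"
```

```text
the job is handed in; nothing more can be done
the job is handed in; nothing more can be done
```

The can is standing upright in the V jaw of the small dark clamp, held by the moving jaw. The knob is released and the job was handed in at about 17 s; hand-in gives no verdict.

**What I did:** I gripped the can high, stood it on the bed between the jaws and let go. Then I turned the knob clockwise about 0.97 rad in one grasp, until the torque rose as the jaw's spring predicts. I eased it back 0.03 rad before letting go.

**Clamping force:**
- **While turning:** the last reading was 0.288 N m, which is about 14 N. I was aiming for 10 N; the crush limit is 20 N.
- **After stopping:** about 11 to 12 N held still, and about 9 N after easing back.
- **After letting go:** I expect the brake to hold about 5 N, but I did not measure the force after release.

**Last camera checks:**
- **Can:** it stands upright on the bed, against the V jaw. The networks put its centre at z 0.052 to 0.055 m, where 0.052 m is expected.
- **Cup, jar and screwdriver:** all were found within a few millimetres of where they started.
- **Gripper:** open and clear, about 0.2 m above the bench, with wrist force near zero.

**Disagreements:** The can seated about 3 mm deeper in the V than my first picture suggested, so the turn was longer than planned. Single torque readings scattered by about 0.04 N m. The sign of the reading at rest depended on which way the brake was loaded, so the forces above are good to about 3 N.

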